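# Load the wire dereeler and hold its brake off

## Robot

A 6-joint arm with a two-finger parallel gripper is mounted at the origin on the work surface. World frame = base frame: x ahead of the robot, y to its left, z up, the work surface at z = 0. Lengths are in m, angles in degrees, forces in N, time in s.
With the tool pointing down it reaches from about 0.4 to 0.825 m from the base axis. Payload 7 kg.
Tool frame: the origin (TCP) lies midway between the tips of the shut fingers; the grasp point (between the pads) lies 19 mm behind it; z points along the fingers, y is the line along which they close (so a half turn about z gives the same grasp; the last joint's range is limited). The gripper opens to 88 mm and grips with 3 to 60 N. Pads are 19 mm wide; open, the fingers measure 130 mm over their backs; the gripper's body (78 mm by 193 mm) begins 47 mm behind the grasp point.
Start: joints at [-56.889, 20.546, 0.682, 0, -70.136, -16.507], TCP at [0.193, -0.647, 0.194] pointing down, gripper open.
Joint ranges: [-176.03, 176.03], [-82.01, 121.73], [-58.28, 71.71], [-173.87, 95.51], [-174.79, -0.11], [-173.66, 173.66]. Speed limits (degrees/s): [136.94, 136.94, 172.46, 180, 180, 180].

## Interface

Orientations are given as [roll, pitch, yaw] about the fixed x, y, z axes, in that order (R = Rz(yaw) Ry(pitch) Rx(roll)).
In Python, from plant import r gives the robot as it stands. The module is installed in compiled form; this text tells all that it offers.
- The arm moves only by the tool play_rows, never from a script. Its argument "rows" is a list of rows, each an object with "slide": the shift along the tool's x, y, z as a fraction of full scale, a list of three; "delta_rot": the turn, a rotation vector about the tool's x, y, z as a fraction of full scale, a list of three; "fingers": the opening, from -1 (shut) to 1 (fully open). In form: [{"slide": [x, y, z], "delta_rot": [rx, ry, rz], "fingers": fingers}, ...]. A call has 1 to 8 rows; each row shifts and turns the commanded pose from where the row before left it, along the tool's axes as they then stand; what a row does not reach is not made up. Full scale, the value 1, is 0.15 m for a shift and 0.08 rad for a turn. A row lasts 1/8 s, in which the tool goes at most 62.5 mm and 10.7 degrees, less where a joint would pass 70% of its speed; a pose out of reach is approached as far as the arm can. A call with a number of a shift or a turn outside -1 to 1 is refused whole. A call with a gripper value outside its range is refused whole. The fingers move at their own pace and stop on an object; "squeeze" is the grip in N (left out, the last holds). Time passes only in rows, so rows that do not move let the fingers close. It gives the time, the measured TCP pose, the force, the opening and the grip force at its end, in the units of the state.
- r.get_state(): the state, without advancing time (a new reading comes with each control period).
- r.capture(name): name is "side" or "top" or "wrist"; returns a dict with "image" (420x560x3 uint8, blue, green, red), "fx", "fy", "cx", "cy" (pixels), "distortion" ([k1, k2, p1, p2, k3] as OpenCV has them; the pictures are not rectified), "R" (3x3) and "t" (3): a world point X has camera coordinates R X + t; the wrist camera has in their place "T_tool_cam" (4x4, takes a point from camera to tool coordinates, whose origin is the TCP and whose axes are the flange's). Camera axes: x right, y down, z forward; pixel columns grow to the right and rows downward; lengths in m; the calibration is good to about 2 mm. A picture is of the moment at which its call begins: read the wrist's pose just before it. There is no depth.
- r.close_job(): hands the job in; it is judged then, once.
The state is a dict: "time_s": time; "joints": joint angles; "qd": joint speeds; "joint_torque": joint torques, N m; "tcp_pos": TCP position; "eef_rot": TCP orientation; "contact_force": force on the tool from outside, world axes, zero at the start; "moment": the same for the moment, N m; "gripper_width": finger opening in m; "gripper_force": force on a finger pad.
Only numpy, scipy, OpenCV 4.12 (cv2) and the standard library are available. Lean on these libraries where they do the work, as an engineer would, in place of code of your own. Each camera call takes 0.05 s, during which the arm holds its last target. There are 200 camera calls.

## Task

Take the full spool of wire, lower it over the spindle of the dereeler until it sits flat on the turntable, and let go of it there without dropping it. Then pull the dereeler's spring-loaded brake slide out by its knob until the pointer lines up with the line on the index strip, and keep it there so that wire can be drawn off: the program finishes while the gripper is still holding the knob at the line. Leave the empty spool and the other things on the bench where they are.

Things in the scene. Friction and masses are not known exactly. Their poses are not given: they have to be found in the camera images.
- full_spool_mid (a point): centre (half-way up, on the axis) of the full spool, which stands upright on the bench: grey plastic, two flanges of 62 mm diameter and 5 mm thickness, 60 mm tall overall, black wire wound to 57 mm diameter between the flanges (filled almost out to the rims), an 18 mm bore right through along its z axis; 0.22 to 0.45 kg. It can be grasped from above across the flanges or the winding
- full_spool: the same spool; origin at the centre of its underside, z up along its axis
- empty_spool: a bystander: an empty spool with the same flanges, height and bore, but only a bare thin core of 24 mm diameter between the flanges; origin at the centre of its underside. The two spools may stand in either place
- seat (a point): where the spool must sit: the middle of the turntable's top face (rubber mat, 100 mm diameter on a 112 mm aluminium disc), on the spindle's axis, 36 mm above the bench. The dereeler is bolted to the bench; this point's axes are the dereeler's: z up, y along the brake slide, pointing outwards from the spindle to the knob
- spindle_tip (a point): top of the steel spindle, 113 mm above the bench and 77 mm above the seat; 14 mm diameter, the last 10 mm tapering to 6 mm. The spindle and the turntable turn on an upright axis and are held still by the brake
- brake_knob (a point): centre of the grip of the brake slide's upright black knob: 24 mm diameter, its grip reaching from 18 mm below this point to 19 mm above it, with clear air on all sides. With the brake on it lies 198 mm from the spindle's axis along the dereeler's y and 65 mm above the bench; below it is the flat steel slide bar, whose top is 34 mm above the bench. The slide's guide block, 46 mm high, ends 54 mm from the knob's axis on the spindle's side
- brake (a joint): travel of the brake slide in m: 0 with the brake on (the shoe pressed on the turntable's rim), growing as the knob is pulled straight out along the dereeler's +y; end stop at 0.038. A spring draws it back: about 4 N at 0, rising by 2 N per 10 mm, and it snaps back when released
- pointer (a point): tip of the thin steel pointer blade that stands out sideways from the slide bar (to the dereeler's +x) and moves with it; 30 mm above the bench
- mark (a point): the dark line scribed across the pale aluminium index strip beside the slide, 17 to 31 mm ahead of the pointer (along the dereeler's +y) when the brake is on; the strip is clamped firmly and set differently each time. Axes as the dereeler's. The pointer is at the line when pointer and mark have the same y in this frame
- controller: bystander: black solar charge controller, 150 x 85 x 38 mm, lying in the wooden panel frame at the left; origin under its centre
- screwdriver: bystander: screwdriver, 200 mm long, 26 mm thick, lying left of the dereeler; origin under its middle
- cutters: bystander: side cutters, 135 mm long, 13 mm thick, lying right of the spools; origin under the middle
- solder_reel: bystander: small metal solder reel without a bore, 44 mm diameter, 30 mm tall, standing beyond the dereeler; origin under its centre
- tape: bystander: roll of paper tape lying flat, 100 mm diameter, 24 mm high; origin under its centre
- meter: bystander: multimeter, 145 x 75 x 42 mm, lying at the right; origin under its centre
There are look-alikes about, which are no part of the job. Leave any orange or purple look-alike of the full_spool alone.

How it is judged (in metres and radians):
On the way, in this order (a step that is already met when the one before it is completed fails the run):
1. the full spool sits flat on the turntable, over the spindle, and the fingers have let go of it (horizontal distance between full_spool_mid and seat below 0.005 m and z of full_spool_mid in the frame of seat between 0.026 and 0.034 m and angle between full_spool_mid's own z axis and vertical below 0.06 rad and contact force between the fingers and full_spool below 0.1 N and linear speed of full_spool below 0.02 m/s), for 0.2 s.
2. the brake slide is held by the fingers with its pointer at the line (y of pointer in the frame of mark between -0.004 and 0.004 m and contact force between the fingers and brake above 3 N), for 0.3 s.
At the end, for the whole second after the job is handed in: Full spool flat on the turntable (axis within 5 mm of the spindle's, height within 4 mm of seated, tilt under 0.06 rad), not touched by the fingers; the fingers hold the brake slide still (over 3 N), propped by no spool, the pointer within 4 mm of the line (all of step 2 and horizontal distance between full_spool_mid and seat below 0.005 m and z of full_spool_mid in the frame of seat between 0.026 and 0.034 m and angle between full_spool_mid's own z axis and vertical below 0.06 rad and contact force between the fingers and full_spool below 0.1 N and velocity of joint brake between -0.01 and 0.01 m/s and contact force between brake and full_spool below 0.3 N and contact force between brake and empty_spool below 0.3 N); the arm keeps its last pose, push and grip.
It fails at once if the full spool is dropped (falls from more than about 10 mm) (contact force between the fingers and full_spool below 0.05 N and linear speed of full_spool above 0.45 m/s).
It fails at once if the empty spool or another bystander is moved by more than 30 mm (distance of any of empty_spool, controller, screwdriver, cutters, tape, meter, solder_reel from where it was at the start of the episode above 0.03 m).
It also fails if it takes over 58 s, if anything falls off the work surface, if the arm or the gripper's body presses on something with over 40 N, if the wrist force passes 120 N, or if a joint passes its speed limit or range.

## Working session

There is one attempt and no reset: what is moved stays moved. The work goes in short steps, Python scripts to look and compute and a tool call to move; the robot and the scene stay as the last step left them, time stands still between calls to the robot, and variables do not carry over. Pictures are saved under pics/ and viewed, at most 10 in all, crops included, and the job is handed in when it is done.

Besides the shell and the picture viewer there is one more tool, called as name(argument=value, ...), one argument or row to a line, values as JSON. play_rows: Moves the arm, as the interface text tells. Shift numbers are shares of 0.15 m and turn numbers shares of 0.08 rad, none past 1 either way. Its arguments: {"type":"object","properties":{"rows":{"type":"array"},"squeeze":{"type":"number"}},"required":["rows"]}

```bash
mkdir -p pics
cat > h.py <<'E'
import numpy as np, cv2
from plant import r
from scipy.spatial.transform import Rotation as Ro
def cam(n):
    s=r.get_state(); c=r.capture(n)
    K=np.array([[c['fx'],0,c['cx']],[0,c['fy'],c['cy']],[0,0,1.]]); d=np.array(c['distortion'],float)
    if 'R' in c: R=np.array(c['R']);t=np.array(c['t']).ravel()
    else:
        T=np.array(c['T_tool_cam']); W=np.eye(4); W[:3,:3]=Ro.from_euler('xyz',s['eef_rot'],degrees=True).as_matrix(); W[:3,3]=s['tcp_pos']
        M=np.linalg.inv(W@T); R=M[:3,:3]; t=M[:3,3]
    return dict(im=np.array(c['image']),K=K,d=d,R=R,t=t)
def ray(c,uv):
    p=cv2.undistortPoints(np.array(uv,float).reshape(-1,1,2),c['K'],c['d']).reshape(-1,2)
    D=np.c_[p,np.ones(len(p))]@c['R']; return -c['R'].T@c['t'],D
def onz(c,uv,z):
    o,D=ray(c,uv); return o+D*((z-o[2])/D[:,2])[:,None]
def proj(c,X):
    return cv2.projectPoints(np.array(X,float).reshape(-1,1,3),cv2.Rodrigues(c['R'])[0],c['t'],c['K'],c['d'])[0].reshape(-1,2)
E
python3 - <<'E'
from h import *
print(r.get_state())
for n in ['top','side','wrist']:
    c=cam(n); cv2.imwrite(f'pics/{n}0.png',c['im']); np.save(f'pics/{n}0.npy',c,allow_pickle=True)
    print(n,-c['R'].T@c['t'],c['R'][2])
a=cv2.imread('pics/top0.png')
E
```

```text
{'time_s': 0.0, 'joints': array([-5.68877646e+01,  2.05897929e+01,  6.33535390e-01, -1.97218864e-02,
       -7.01365291e+01, -1.65079745e+01]), 'qd': array([-0.02368535,  0.01474566,  0.07802022,  0.04624931,  0.00214664,
        0.01092845]), 'joint_torque': array([ 3.62684923e-04, -5.82724857e+01,  2.93056870e+01,  6.99741483e+00,
        6.79255289e-03, -1.20662326e-04]), 'tcp_pos': array([ 0.19270794, -0.64633376,  0.19344072]), 'eef_rot': array([ 1.79905770e+02, -8.59197061e-03, -1.63402448e+02]), 'contact_force': array([0.20082214, 0.7344028 , 0.25655852]), 'moment': array([0.02538814, 0.02725658, 0.0492899 ]), 'gripper_force': 0.0, 'gripper_width': 0.08740576645153711}
top [0.40289095 0.08471007 1.31120727] [ 0.12977573 -0.02840925 -0.99113631]
side [0.22088946 1.07169258 0.99612572] [ 0.22873913 -0.716041   -0.65951778]
wrist [ 0.12430176 -0.66732914  0.38397305] [ 0.25206953  0.07729139 -0.96461754]
```

View pics/top0.png

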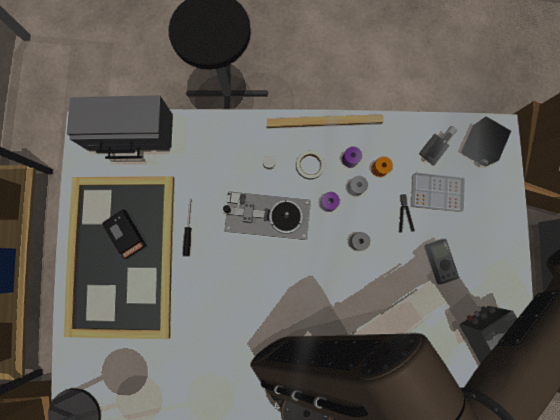

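View pics/side0.png

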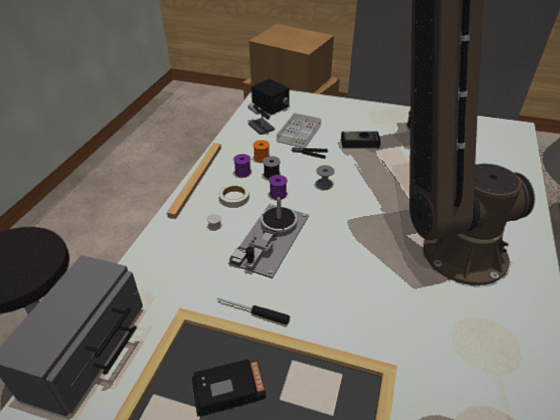

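The top view shows the full spool near (358,185), the empty one at (360,241), the spindle at (287,215) and the knob at about (227,210). In the side view the black winding at (272,168) confirms which spool is full.

Run:
```python
from h import *
c=np.load('pics/top0.npy',allow_pickle=True).item(); s=np.load('pics/side0.npy',allow_pickle=True).item()
for n,uv,z in [('full',(358,185),.06),('empty',(360,241),.06),('p1',(331,201),.06),('p2',(352,157),.06),('or',(383,166),.06),('spindle',(287,215),.07),('knob',(227,210),.084),('tape',(310,165),.024)]:
    print(n,onz(c,[uv],z)[0].round(3))
a=cv2.resize(c['im'][140:260,210:400],None,fx=4,fy=4,interpolation=cv2.INTER_CUBIC)
cv2.imwrite('pics/topc.png',a)
b=cv2.resize(s['im'][135:285,210:350],None,fx=4,fy=4,interpolation=cv2.INTER_CUBIC)
cv2.imwrite('pics/sidec.png',b)
```

```text
full [ 0.656 -0.202  0.06 ]
empty [ 0.467 -0.203  0.06 ]
p1 [ 0.602 -0.108  0.06 ]
p2 [ 0.754 -0.184  0.06 ]
or [ 0.723 -0.291  0.06 ]
spindle [0.553 0.04  0.07 ]
knob [0.569 0.236 0.084]
tape [ 0.734 -0.043  0.024]
```

View pics/topc.png

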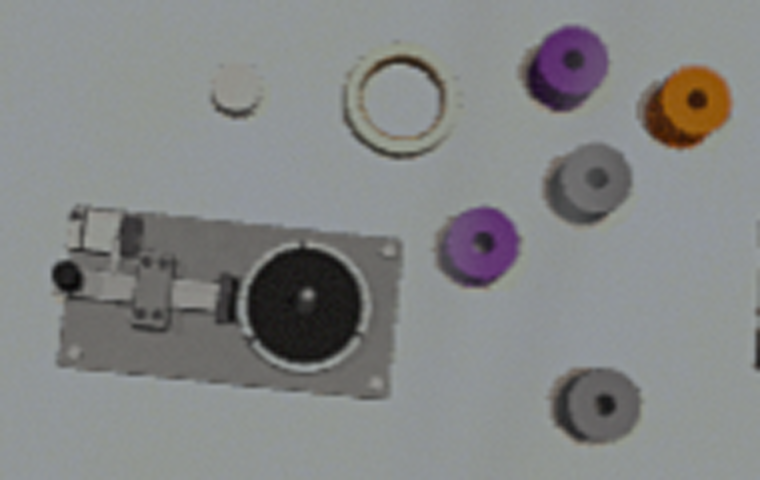

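play_rows(
  rows=[
    {"slide":[-0.24,0.12,0],"delta_rot":[0,0,0],"fingers":1},
    {"slide":[-0.24,0.12,0],"delta_rot":[0,0,0],"fingers":1},
    {"slide":[-0.24,0.12,0],"delta_rot":[0,0,0],"fingers":1},
    {"slide":[-0.24,0.12,0],"delta_rot":[0,0,0],"fingers":1},
    {"slide":[-0.24,0.12,0],"delta_rot":[0,0,0],"fingers":1},
    {"slide":[-0.24,0.12,0],"delta_rot":[0,0,0],"fingers":1},
    {"slide":[-0.24,0.12,0],"delta_rot":[0,0,0],"fingers":1},
    {"slide":[-0.24,0.12,0],"delta_rot":[0,0,0],"fingers":1},
  ],
)

```text
time_s: 1.15
tcp_pos: [0.4284, -0.4254, 0.1942]
eef_rot: [180.0, -0.0, -163.4]
contact_force: [1.0, -0.3, -0.7]
gripper_width: 0.0875
gripper_force: 0.0
```

play_rows(
  rows=[
    {"slide":[-0.24,0.12,0],"delta_rot":[0,0,0],"fingers":1},
    {"slide":[-0.24,0.12,0],"delta_rot":[0,0,0],"fingers":1},
    {"slide":[-0.24,0.12,0],"delta_rot":[0,0,0],"fingers":1},
    {"slide":[-0.24,0.12,0],"delta_rot":[0,0,0],"fingers":1},
    {"slide":[-0.24,0.12,0],"delta_rot":[0,0,0],"fingers":1},
    {"slide":[-0.24,0.12,0],"delta_rot":[0,0,0],"fingers":1},
    {"slide":[-0.24,0.12,0],"delta_rot":[0,0,1],"fingers":1},
    {"slide":[0,0,0],"delta_rot":[0,0,1],"fingers":1},
  ],
)

```text
time_s: 2.15
tcp_pos: [0.6347, -0.2316, 0.1933]
eef_rot: [180.0, -0.1, -172.6]
contact_force: [-0.1, -0.7, 0.3]
gripper_width: 0.0875
gripper_force: 0.0
```

play_rows(
  rows=[
    {"slide":[0,0,0],"delta_rot":[0,0,1],"fingers":1},
    {"slide":[0,0,0],"delta_rot":[0,0,1],"fingers":1},
    {"slide":[0,0,0],"delta_rot":[0,0,1],"fingers":1},
    {"slide":[0,0,0],"delta_rot":[0,0,1],"fingers":1},
    {"slide":[0,0,0],"delta_rot":[0,0,1],"fingers":1},
    {"slide":[0,0,0],"delta_rot":[0,0,1],"fingers":1},
    {"slide":[0,0,0],"delta_rot":[0,0,0.3],"fingers":1},
    {"slide":[0,0,0],"delta_rot":[0,0,0],"fingers":1},
  ],
)

```text
time_s: 3.15
tcp_pos: [0.6331, -0.2337, 0.1942]
eef_rot: [-180.0, -0.0, 158.6]
contact_force: [-0.4, 0.1, 0.0]
gripper_width: 0.0877
gripper_force: 0.0
```

Run:
```python
from h import *
c=cam('wrist'); cv2.imwrite('pics/w1.png',c['im']); np.save('pics/w1.npy',c,allow_pickle=True)
print(r.get_state()['joints'].round(1), proj(c,[[.656,-.202,.06]]))
```

```text
[  -3.8   20.6    0.7   -0.   -70.1 -107.6] [[318.5870348 205.4612709]]
```

View pics/w1.png

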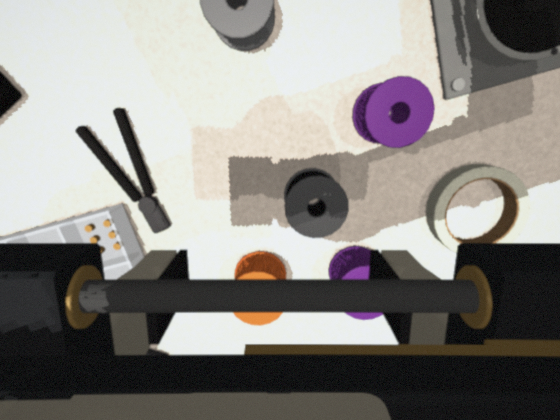

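The wrist view shows the full spool's top at about (317,203) with its bore at (316,206). The purple neighbours are at (400,112) and (360,280), and the orange one is at (260,285).

```bash
cat >> h.py <<'E'
def bore(c,uv,half=14,thr=None):
    "centroid of dark blob near uv"
    u,v=map(int,uv); g=cv2.cvtColor(c['im'],cv2.COLOR_BGR2GRAY)[v-half:v+half+1,u-half:u+half+1]
    t=thr or (int(g.min())+int(np.median(g)))/2
    n,l,s,ce=cv2.connectedComponentsWithStats((g<t).astype(np.uint8))
    k=min(range(1,n),key=lambda i:np.hypot(*(ce[i]-half)) - .02*s[i,4]); return ce[k]+[u-half,v-half],s[k]
E
python3 - <<'E'
from h import *
c=np.load('pics/w1.npy',allow_pickle=True).item(); t=np.load('pics/top0.npy',allow_pickle=True).item()
for C,uv in [(c,(316,206)),(t,(359,184))]:
    p,s=bore(C,uv,12 if C is c else 5); print(p,s,onz(C,[p],.06)[0].round(4))
g=cv2.cvtColor(c['im'],cv2.COLOR_BGR2GRAY)
# flange top circle: find via Hough in crop
h=cv2.HoughCircles(cv2.GaussianBlur(cv2.resize(g[150:260,260:380],None,fx=3,fy=3),(5,5),0),cv2.HOUGH_GRADIENT,1,20,param1=60,param2=20,minRadius=75,maxRadius=115)
print(None if h is None else [(x/3+260,y/3+150,rr/3) for x,y,rr in h[0][:4]])
if h is not None: print(onz(c,[[h[0][0][0]/3+260,h[0][0][1]/3+150]],.06).round(4))
st=r.get_state(); print(st['tcp_pos'])
E
```

```text
[316.70053476 208.47593583] [  4   6  18  16 187] [ 0.6581 -0.2047  0.06  ]
[359.1  183.95] [ 3  3  5  5 20] [ 0.66   -0.2057  0.06  ]
[(np.float32(315.83334), np.float32(204.83333), np.float32(33.0)), (np.float32(311.83334), np.float32(196.83333), np.float32(28.733332)), (np.float32(311.16666), np.float32(209.83333), np.float32(26.366667)), (np.float32(319.83334), np.float32(210.16667), np.float32(26.6))]
[[ 0.6545 -0.2042  0.06  ]]
[ 0.63312342 -0.23377461  0.19421516]
```

play_rows(
  rows=[
    {"slide":[-0.04,0.12,0],"delta_rot":[0,0,0],"fingers":1},
    {"slide":[-0.04,0.12,0],"delta_rot":[0,0,0],"fingers":1},
    {"slide":[0,0,0.25],"delta_rot":[0,0,0],"fingers":1},
    {"slide":[0,0,0.25],"delta_rot":[0,0,0],"fingers":1},
    {"slide":[0,0,0],"delta_rot":[0,0,0],"fingers":1},
    {"slide":[0,0,0],"delta_rot":[0,0,0],"fingers":1},
  ],
)

```text
time_s: 3.95
tcp_pos: [0.6588, -0.2045, 0.1208]
eef_rot: [-180.0, 0.1, 158.6]
contact_force: [-0.2, -0.3, 0.7]
gripper_width: 0.0879
gripper_force: 0.0
```

Run:
```python
from h import *
c=cam('wrist'); cv2.imwrite('pics/w2.png',c['im']); np.save('pics/w2.npy',c,allow_pickle=True)
s=r.get_state();print(s['tcp_pos'],s['contact_force'],s['eef_rot'],proj(c,[[.6575,-.205,.06]]))
```

```text
[ 0.65902873 -0.20460195  0.1213956 ] [-0.22043488 -0.30757733  0.27819851] [1.79986083e+02 1.53707870e-01 1.58607794e+02] [[277.83987585 215.08931466]]
```

View pics/w2.png

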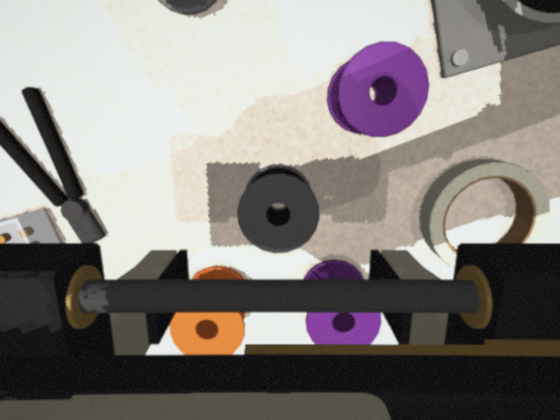

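The spool's bore is at (278,214), against a prediction of (278,215), so the position holds. I'll descend and grip.

play_rows(
  rows=[
    {"slide":[0.01,0,0.2],"delta_rot":[0,0,0],"fingers":1},
    {"slide":[0,0,0.2],"delta_rot":[0,0,0],"fingers":1},
    {"slide":[0,0,0.16],"delta_rot":[0,0,0],"fingers":1},
    {"slide":[0,0,0.1],"delta_rot":[0,0,0],"fingers":1},
    {"slide":[0,0,0],"delta_rot":[0,0,0],"fingers":1},
  ],
)

```text
time_s: 4.62
tcp_pos: [0.6562, -0.2042, 0.0204]
eef_rot: [-180.0, -0.0, 158.6]
contact_force: [0.5, 0.4, -0.1]
gripper_width: 0.0875
gripper_force: 0.0
```

play_rows(
  rows=[
    {"slide":[0,0,0],"delta_rot":[0,0,0],"fingers":-1},
    {"slide":[0,0,0],"delta_rot":[0,0,0],"fingers":-1},
    {"slide":[0,0,0],"delta_rot":[0,0,0],"fingers":-1},
    {"slide":[0,0,0],"delta_rot":[0,0,0],"fingers":-1},
    {"slide":[0,0,0],"delta_rot":[0,0,0],"fingers":-1},
    {"slide":[0,0,0],"delta_rot":[0,0,0],"fingers":-1},
  ],
  squeeze=30,
)

```text
time_s: 5.38
tcp_pos: [0.6566, -0.2041, 0.0211]
eef_rot: [180.0, 0.1, 158.6]
contact_force: [-0.7, 1.5, 4.9]
gripper_width: 0.0604
gripper_force: 30.0
```

play_rows(
  rows=[
    {"slide":[0,0,-0.05],"delta_rot":[0,0,0],"fingers":-1},
    {"slide":[0,0,-0.15],"delta_rot":[0,0,0],"fingers":-1},
    {"slide":[0,0,-0.25],"delta_rot":[0,0,0],"fingers":-1},
    {"slide":[0,0,-0.25],"delta_rot":[0,0,0],"fingers":-1},
    {"slide":[0,0,-0.25],"delta_rot":[0,0,0],"fingers":-1},
    {"slide":[0,0,-0.1],"delta_rot":[0,0,0],"fingers":-1},
    {"slide":[0,0,0],"delta_rot":[0,0,0],"fingers":-1},
    {"slide":[0,0,0],"delta_rot":[0,0,0],"fingers":-1},
  ],
)

```text
time_s: 6.38
tcp_pos: [0.655, -0.2038, 0.1756]
eef_rot: [-180.0, -0.2, 158.5]
contact_force: [-0.5, -0.1, -2.4]
gripper_width: 0.0607
gripper_force: 30.0
```

Run:
```python
from h import *
c=cam('wrist'); s=r.get_state();np.save('pics/w3.npy',c,allow_pickle=True);t=np.load('pics/top0.npy',allow_pickle=True).item()
print(s['tcp_pos'],s['contact_force'],s['gripper_width'],s['gripper_force'])
p=s['tcp_pos']; im=c['im'].copy()
sp,ss=bore(t,(287,214),6); 
# spindle & knob from top view
for z,uv in [(.113,(287,214.25)),(.084,(226.75,209))]: print(onz(t,[uv],z).round(4))
# turntable: ellipse of dark mat in top
g=cv2.cvtColor(t['im'],cv2.COLOR_BGR2GRAY); m=(g<60).astype(np.uint8); m[:195]=0;m[238:]=0;m[:,:265]=0;m[:,310:]=0
cs=max(cv2.findContours(m,0,2)[0],key=cv2.contourArea); e=cv2.fitEllipse(cv2.convexHull(cs)); print(e,onz(t,[e[0]],.036).round(4))
print(proj(c,[p,p+[0,0,.039]]))
a=np.hstack([cv2.resize(im[180:420,140:420],None,fx=1.4,fy=1.4),cv2.resize(t['im'][180:245,210:285],(388,336),interpolation=2)])
cv2.imwrite('pics/w3c.png',a)
```

```text
[ 0.65500788 -0.20387112  0.17554306] [-0.57484146 -0.23269317 -2.60872708] 0.06062166449192353 29.999508750624955
[[0.5507 0.0414 0.113 ]]
[[0.5719 0.2364 0.084 ]]
((285.582763671875, 215.94908142089844), (28.037277221679688, 28.245059967041016), 130.42764282226562) [[0.5544 0.0434 0.036 ]]
[[279.37233985 245.24691829]
 [279.69180888 274.1881489 ]]
```

View pics/w3c.png

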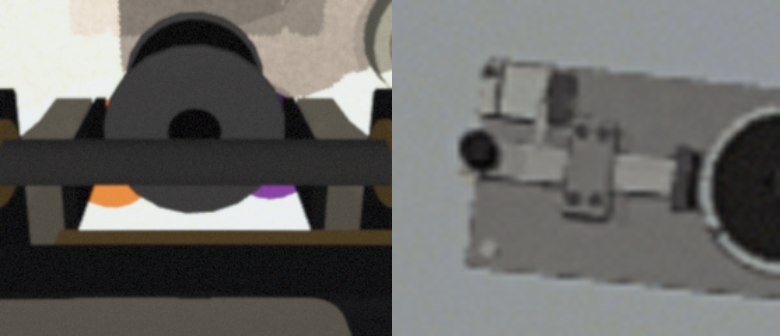

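The spool is held upright. Its bore is at about crop (194,124), and the disc is centred at crop (194,128). In the right half, the knob is at (480,150) and the pale strip at about (525,90).

play_rows(
  rows=[
    {"slide":[0.05,0.09,0],"delta_rot":[0,0,0],"fingers":-1},
    {"slide":[0.1,0.17,0],"delta_rot":[0,0,0],"fingers":-1},
    {"slide":[0.15,0.25,0],"delta_rot":[0,0,0],"fingers":-1},
    {"slide":[0.15,0.25,0],"delta_rot":[0,0,0],"fingers":-1},
    {"slide":[0.15,0.25,0],"delta_rot":[0,0,0],"fingers":-1},
    {"slide":[0.15,0.25,0],"delta_rot":[0,0,0],"fingers":-1},
    {"slide":[0.08,0.12,0],"delta_rot":[0,0,0],"fingers":-1},
    {"slide":[0,0,0],"delta_rot":[0,0,0],"fingers":-1},
  ],
)

```text
time_s: 7.42
tcp_pos: [0.6153, 0.0357, 0.1775]
eef_rot: [-180.0, -0.0, 158.7]
contact_force: [1.2, -0.5, -3.3]
gripper_width: 0.0609
gripper_force: 30.0
```

play_rows(
  rows=[
    {"slide":[0,0,0],"delta_rot":[0,0,0],"fingers":-1},
    {"slide":[0,0,0],"delta_rot":[0,0,0],"fingers":-1},
  ],
)

```text
time_s: 7.68
tcp_pos: [0.6159, 0.0331, 0.1776]
eef_rot: [-180.0, -0.0, 158.5]
contact_force: [-0.6, -0.1, -1.8]
gripper_width: 0.0606
gripper_force: 30.0
```

Run:
```python
from h import *
c=cam('wrist'); s=r.get_state();np.save('pics/w4.npy',c,allow_pickle=True);cv2.imwrite('pics/w4.png',c['im'])
print(s['tcp_pos'],s['eef_rot'],proj(c,[[.552,.042,.113],[.552,.042,.036]]))
w=np.load('pics/w3.npy',allow_pickle=True).item(); p=np.array([.65501,-.20387,.17554])
for uv in [(278.6,271.4)]:
  d=onz(w,[uv],p[2]+.039)[0]-p; print('off world(yaw158.5)',d)
```

```text
[0.61593181 0.03310772 0.1776771 ] [-1.79983900e+02 -1.32072494e-02  1.58483774e+02] [[257.74526932 129.75695951]
 [262.40129036 126.91719198]]
off world(yaw158.5) [-1.50907602e-03  3.92482799e-05  3.90000000e-02]
```

View pics/w4.png

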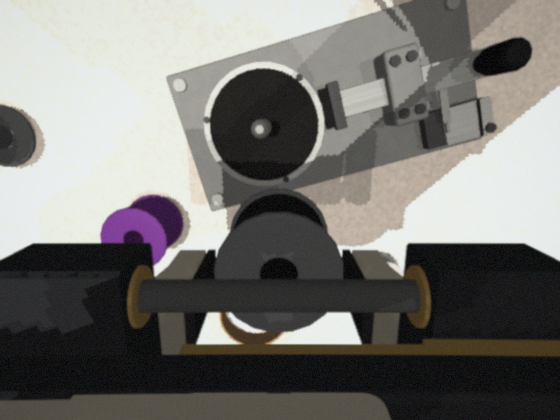

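The spindle tip is at about (259,129), the mat is centred at about (264,123), the knob top is at about (517,50) and the strip is at about (468,122). I'll measure these precisely.

Run:
```python
from h import *
c=np.load('pics/w4.npy',allow_pickle=True).item()
g=cv2.cvtColor(c['im'],cv2.COLOR_BGR2GRAY)
m=(g<60).astype(np.uint8); m[:50]=0;m[188:]=0;m[:,:195]=0;m[:,322:]=0
cs=max(cv2.findContours(m,0,2)[0],key=cv2.contourArea); e=cv2.fitEllipse(cv2.convexHull(cs)); print(e,onz(c,[e[0]],.036).round(4))
b=(g[115:142,246:275]>110).astype(np.uint8); n,l,s,ce=cv2.connectedComponentsWithStats(b); print(s[1:],ce[1:]+[246,115]);
k=1+np.argmax(s[1:,4]); print(onz(c,[ce[k]+[246,115]],.113).round(4))
print('knob',onz(c,[(517,50)],.084))
```

```text
((263.82659912109375, 125.28179168701172), (105.66783905029297, 113.84552001953125), 169.01425170898438) [[0.5511 0.0438 0.036 ]]
[[ 8  9 10 11 87]] [[258.71264368 128.83908046]]
[[0.5517 0.0429 0.113 ]]
knob [[0.57021813 0.23920466 0.084     ]]
```

play_rows(
  rows=[
    {"slide":[0.13,-0.03,0],"delta_rot":[0,0,0],"fingers":-1},
    {"slide":[0.15,-0.03,0],"delta_rot":[0,0,0],"fingers":-1},
    {"slide":[0.13,-0.03,0],"delta_rot":[0,0,0],"fingers":-1},
    {"slide":[0,0,0.1],"delta_rot":[0,0,0],"fingers":-1},
    {"slide":[0,0,0.1],"delta_rot":[0,0,0],"fingers":-1},
    {"slide":[0,0,0],"delta_rot":[0,0,0],"fingers":-1},
    {"slide":[0,0,0],"delta_rot":[0,0,0],"fingers":-1},
  ],
)

```text
time_s: 8.6
tcp_pos: [0.5542, 0.0438, 0.1476]
eef_rot: [-180.0, -0.0, 158.5]
contact_force: [-0.1, 0.2, -2.4]
gripper_width: 0.0605
gripper_force: 30.0
```

Run:
```python
from h import *
c=cam('side'); s=r.get_state(); print(s['tcp_pos'],s['contact_force'])
q=proj(c,[[.5518,.043,.113]])[0]; print(q); u,v=q.astype(int)
cv2.imwrite('pics/s5.png',cv2.resize(c['im'][v-50:v+50,u-60:u+60],None,fx=5,fy=5,interpolation=2))
w=cam('wrist'); np.save('pics/w5.npy',w,allow_pickle=True)
b=w['im'][240:300,240:320]; cv2.imwrite('pics/w5b.png',cv2.resize(b,None,fx=5,fy=5))
```

```text
[0.55428828 0.04388519 0.14788253] [ 0.01191404 -0.6940716  -2.8048959 ]
[279.28503169 197.03767814]
```

View pics/s5.png

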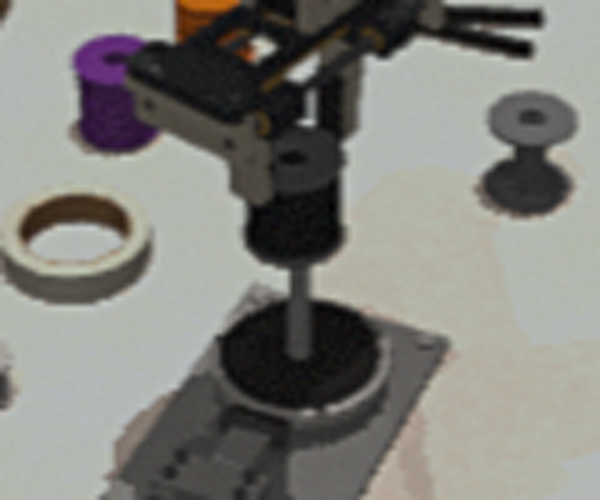

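The side view shows the spool above the spindle, spindle at x≈299 and spool centre at ≈295 in the crop, so it is aligned. I'll correct by about 1 mm and lower gently.

play_rows(
  rows=[
    {"slide":[0.004,-0.008,0.03],"delta_rot":[0,0,0],"fingers":-1},
    {"slide":[0,0,0.05],"delta_rot":[0,0,0],"fingers":-1},
    {"slide":[0,0,0.05],"delta_rot":[0,0,0],"fingers":-1},
    {"slide":[0,0,0.05],"delta_rot":[0,0,0],"fingers":-1},
    {"slide":[0,0,0],"delta_rot":[0,0,0],"fingers":-1},
    {"slide":[0,0,0],"delta_rot":[0,0,0],"fingers":-1},
  ],
)

```text
time_s: 9.45
tcp_pos: [0.5529, 0.0431, 0.121]
eef_rot: [180.0, 0.0, 158.6]
contact_force: [0.2, -0.3, -2.6]
gripper_width: 0.0606
gripper_force: 30.0
```

play_rows(
  rows=[
    {"slide":[0,0,0.06],"delta_rot":[0,0,0],"fingers":-1},
    {"slide":[0,0,0.07],"delta_rot":[0,0,0],"fingers":-1},
    {"slide":[0,0,0.07],"delta_rot":[0,0,0],"fingers":-1},
    {"slide":[0,0,0],"delta_rot":[0,0,0],"fingers":-1},
  ],
)

```text
time_s: 9.95
tcp_pos: [0.5519, 0.0427, 0.0895]
eef_rot: [-179.9, -0.1, 158.6]
contact_force: [-0.8, -0.1, -2.0]
gripper_width: 0.0603
gripper_force: 30.0
```

play_rows(
  rows=[
    {"slide":[0,0,0.06],"delta_rot":[0,0,0],"fingers":-1},
    {"slide":[0,0,0.06],"delta_rot":[0,0,0],"fingers":-1},
    {"slide":[0,0,0.06],"delta_rot":[0,0,0],"fingers":-1},
    {"slide":[0,0,0.02],"delta_rot":[0,0,0],"fingers":-1},
    {"slide":[0,0,0],"delta_rot":[0,0,0],"fingers":-1},
    {"slide":[0,0,0],"delta_rot":[0,0,0],"fingers":-1},
  ],
)

```text
time_s: 10.7
tcp_pos: [0.5529, 0.0432, 0.0611]
eef_rot: [180.0, 0.0, 158.6]
contact_force: [-0.6, -1.1, -2.5]
gripper_width: 0.0605
gripper_force: 30.0
```

play_rows(
  rows=[
    {"slide":[0,0,0.01],"delta_rot":[0,0,0],"fingers":-1},
    {"slide":[0,0,0.01],"delta_rot":[0,0,0],"fingers":-1},
    {"slide":[0,0,0],"delta_rot":[0,0,0],"fingers":-1},
    {"slide":[0,0,0],"delta_rot":[0,0,0],"fingers":-1},
  ],
)

```text
time_s: 11.2
tcp_pos: [0.5528, 0.0431, 0.0579]
eef_rot: [180.0, 0.0, 158.6]
contact_force: [0.8, -0.4, -2.3]
gripper_width: 0.0604
gripper_force: 30.0
```

play_rows(
  rows=[
    {"slide":[0,0,0.008],"delta_rot":[0,0,0],"fingers":-1},
    {"slide":[0,0,0],"delta_rot":[0,0,0],"fingers":-1},
    {"slide":[0,0,0],"delta_rot":[0,0,0],"fingers":-1},
  ],
)

```text
time_s: 11.58
tcp_pos: [0.5528, 0.0432, 0.057]
eef_rot: [180.0, 0.0, 158.6]
contact_force: [-3.1, 0.6, 4.6]
gripper_width: 0.0606
gripper_force: 30.0
```

Contact came at the expected height, so I'll release.

play_rows(
  rows=[
    {"slide":[0,0,0],"delta_rot":[0,0,0],"fingers":1},
    {"slide":[0,0,0],"delta_rot":[0,0,0],"fingers":1},
    {"slide":[0,0,0],"delta_rot":[0,0,0],"fingers":1},
    {"slide":[0,0,0],"delta_rot":[0,0,0],"fingers":1},
    {"slide":[0,0,0],"delta_rot":[0,0,0],"fingers":1},
    {"slide":[0,0,0],"delta_rot":[0,0,0],"fingers":1},
  ],
)

```text
time_s: 12.32
tcp_pos: [0.5527, 0.0431, 0.0566]
eef_rot: [180.0, 0.0, 158.6]
contact_force: [-0.4, 0.8, -0.1]
gripper_width: 0.0877
gripper_force: 0.0
```

play_rows(
  rows=[
    {"slide":[0,0,-0.1],"delta_rot":[0,0,0],"fingers":1},
    {"slide":[0,0,-0.2],"delta_rot":[0,0,0],"fingers":1},
    {"slide":[0,0,-0.25],"delta_rot":[0,0,0],"fingers":1},
    {"slide":[0,0,-0.25],"delta_rot":[0,0,0],"fingers":1},
    {"slide":[0,0,0],"delta_rot":[0,0,0],"fingers":1},
  ],
)

```text
time_s: 12.95
tcp_pos: [0.5549, 0.0436, 0.1812]
eef_rot: [179.7, 0.3, 158.6]
contact_force: [0.2, 0.4, -0.4]
gripper_width: 0.0879
gripper_force: 0.0
```

play_rows(
  rows=[
    {"slide":[0,0.2,0],"delta_rot":[0,0,0],"fingers":1},
    {"slide":[0,0.25,0],"delta_rot":[0,0,0],"fingers":1},
    {"slide":[0,0.25,0],"delta_rot":[0,0,0],"fingers":1},
    {"slide":[0,0.25,0],"delta_rot":[0,0,0],"fingers":1},
    {"slide":[0,0.1,0],"delta_rot":[0,0,-0.87],"fingers":1},
    {"slide":[0,0,0],"delta_rot":[0,0,-0.87],"fingers":1},
    {"slide":[0,0,0],"delta_rot":[0,0,-0.87],"fingers":1},
    {"slide":[0,0,0],"delta_rot":[0,0,-0.87],"fingers":1},
  ],
)

```text
time_s: 13.95
tcp_pos: [0.61, 0.1896, 0.1765]
eef_rot: [-180.0, -0.0, 174.6]
contact_force: [0.1, -0.9, 0.3]
gripper_width: 0.0877
gripper_force: 0.0
```

play_rows(
  rows=[
    {"slide":[0,0,0],"delta_rot":[0,0,0],"fingers":0.1},
    {"slide":[0,0,0],"delta_rot":[0,0,0],"fingers":0.1},
    {"slide":[0,0,0],"delta_rot":[0,0,0],"fingers":0.1},
  ],
)

```text
time_s: 14.32
tcp_pos: [0.6102, 0.1896, 0.1767]
eef_rot: [-180.0, -0.0, 174.5]
contact_force: [-0.2, -1.5, 0.0]
gripper_width: 0.0633
gripper_force: 0.0
```

Run:
```python
from h import *
c=cam('wrist'); s=r.get_state();np.save('pics/w6.npy',c,allow_pickle=True);cv2.imwrite('pics/w6.png',cv2.resize(c['im'][0:300],(784,420),interpolation=2))
print(s['tcp_pos'],s['eef_rot'],s['gripper_width'],proj(c,[[.5518,.043,.113],[.571,.24,.084]]))
```

```text
[0.61024829 0.18963197 0.17668419] [-1.79997025e+02 -3.29980158e-03  1.74472968e+02] 0.05951291262785703 [[ 66.21470017 156.19284935]
 [336.86738361 152.87244789]]
```

View pics/w6.png

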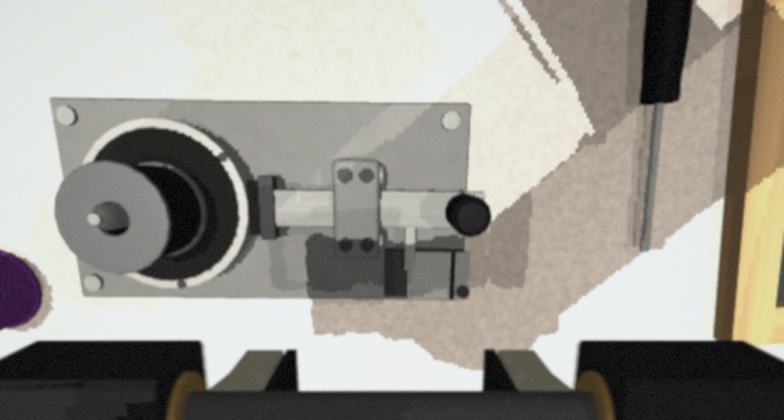

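The spool sits on the turntable with the spindle through it. The knob top is at (468,214), the pointer blade at x≈410 with its tip at y≈267, and a dark line on the strip at x≈452, all in the picture's scale. Next come the numbers.

Run:
```python
from h import *
c=np.load('pics/w6.npy',allow_pickle=True).item()
g=cv2.cvtColor(c['im'],cv2.COLOR_BGR2GRAY)
for v in [168,172,178,184,190,196,202,208]: print(v,g[v,268:342:1].tolist())
dy=np.array([np.cos(np.radians(84.5)),np.sin(np.radians(84.5))])
k=1.4
P=onz(c,[(409.5/k,262/k),(452.5/k,262/k)],.030); L=onz(c,[(452.5/k,255/k),(452.5/k,295/k)],.030)
print(P,(P[1]-P[0])[:2]@dy)
print('knob',onz(c,[(468/k,214/k)],.084))
# baseplate edge angle
E=onz(c,[(52/k,98/k),(469/k,103/k),(83/k,297/k),(470/k,299/k)],.01); 
for i in (0,2): d=E[i+1]-E[i]; print(np.degrees(np.arctan2(d[1],d[0])),np.linalg.norm(d))
```

```text
168 [130, 112, 98, 108, 114, 92, 75, 75, 93, 133, 150, 154, 152, 144, 140, 139, 138, 141, 138, 141, 135, 139, 183, 194, 193, 194, 195, 184, 152, 118, 139, 148, 151, 152, 152, 154, 155, 153, 153, 153, 155, 146, 134, 124, 126, 126, 127, 124, 124, 123, 122, 123, 117, 103, 93, 94, 97, 96, 103, 124, 128, 119, 99, 75, 76, 68, 58, 52, 54, 65, 72, 88, 101, 108]
172 [79, 80, 96, 132, 147, 108, 79, 74, 77, 88, 97, 97, 108, 135, 133, 135, 132, 131, 115, 115, 118, 143, 182, 192, 191, 191, 190, 181, 152, 107, 95, 96, 96, 96, 97, 95, 97, 99, 98, 95, 87, 85, 88, 85, 87, 85, 88, 85, 84, 85, 84, 81, 83, 80, 87, 85, 83, 87, 86, 84, 82, 87, 87, 102, 135, 140, 140, 139, 138, 140, 141, 141, 140, 139]
178 [70, 69, 66, 67, 76, 73, 54, 42, 32, 35, 38, 38, 38, 32, 39, 39, 37, 37, 36, 38, 53, 80, 101, 103, 104, 102, 106, 99, 73, 47, 43, 41, 46, 46, 43, 48, 44, 45, 43, 43, 43, 45, 43, 47, 45, 45, 45, 42, 43, 45, 41, 45, 47, 42, 45, 49, 44, 40, 42, 46, 49, 45, 58, 94, 125, 136, 138, 134, 134, 137, 136, 139, 142, 143]
184 [59, 68, 70, 71, 75, 70, 53, 44, 38, 37, 36, 37, 41, 37, 42, 45, 44, 41, 37, 43, 50, 86, 10
[... 1147 characters left out ...]
 120, 117, 119, 118, 119, 120, 119, 124, 118, 110, 74, 39, 42, 82, 109, 120, 119, 113, 112, 114, 116, 119, 122, 136, 140, 138, 140, 141, 143, 142, 142]
208 [94, 94, 98, 95, 94, 91, 67, 45, 36, 39, 38, 38, 37, 39, 40, 45, 45, 46, 45, 48, 47, 47, 72, 107, 113, 111, 112, 110, 114, 113, 115, 114, 110, 113, 115, 114, 116, 118, 120, 129, 134, 140, 146, 145, 143, 147, 146, 148, 146, 146, 143, 127, 111, 63, 28, 39, 75, 86, 65, 43, 39, 45, 43, 44, 47, 47, 71, 122, 165, 177, 173, 171, 172, 171]
[[0.60597927 0.20359387 0.03      ]
 [0.60888244 0.23345058 0.03      ]] 0.029997518100488445
knob [[0.57078666 0.23795032 0.084     ]]
84.11292102595988 0.27965736143964537
84.15058951947604 0.2893978946917218
```

play_rows(
  rows=[
    {"slide":[0.15,0.15,0],"delta_rot":[0,0,0],"fingers":0.35},
    {"slide":[0.14,0.15,0],"delta_rot":[0,0,0],"fingers":0.35},
    {"slide":[0,0,0.25],"delta_rot":[0,0,0],"fingers":0.35},
    {"slide":[0,0,0.2],"delta_rot":[0,0,0],"fingers":0.35},
    {"slide":[0,0,0],"delta_rot":[0,0,0],"fingers":0.35},
    {"slide":[0,0,0],"delta_rot":[0,0,0],"fingers":0.35},
  ],
)

```text
time_s: 15.12
tcp_pos: [0.5721, 0.2389, 0.1104]
eef_rot: [180.0, 0.1, 174.5]
contact_force: [0.4, -0.8, 0.2]
gripper_width: 0.0593
gripper_force: 0.0
```

Run:
```python
from h import *
c=cam('wrist'); s=r.get_state();np.save('pics/w7.npy',c,allow_pickle=True)
q=proj(c,[[.5713,.239,.084]])[0]; print(s['tcp_pos'],s['gripper_width'],q)
g=cv2.cvtColor(c['im'],cv2.COLOR_BGR2GRAY); u,v=q.astype(int)
m=(g<45).astype(np.uint8); w=np.zeros_like(m); w[v-45:v+40,u-40:u+40]=1
n,l,st,ce=cv2.connectedComponentsWithStats(m*w); 
for i in range(1,n):
    if st[i,4]>60: print(st[i],ce[i],onz(c,[ce[i]],.084).round(4))
```

```text
[0.57228033 0.23903262 0.11074179] 0.05897984703187592 [279.02555395 229.89270093]
[ 245  202   53   67 1341] [278.48769575 226.16181954] [[0.5687 0.2389 0.084 ]]
```

play_rows(
  rows=[
    {"slide":[0.005,0,0.15],"delta_rot":[0,0,0],"fingers":0.35},
    {"slide":[0,0,0.15],"delta_rot":[0,0,0],"fingers":0.35},
    {"slide":[0,0,0.1],"delta_rot":[0,0,0],"fingers":0.35},
    {"slide":[0,0,0],"delta_rot":[0,0,0],"fingers":0.35},
    {"slide":[0,0,0],"delta_rot":[0,0,0],"fingers":0.35},
  ],
)

```text
time_s: 15.8
tcp_pos: [0.5713, 0.2391, 0.0502]
eef_rot: [180.0, 0.1, 174.5]
contact_force: [-0.1, 0.1, 0.5]
gripper_width: 0.0592
gripper_force: 0.0
```

play_rows(
  rows=[
    {"slide":[0,0,0],"delta_rot":[0,0,0],"fingers":-1},
    {"slide":[0,0,0],"delta_rot":[0,0,0],"fingers":-1},
    {"slide":[0,0,0],"delta_rot":[0,0,0],"fingers":-1},
    {"slide":[0,0,0],"delta_rot":[0,0,0],"fingers":-1},
    {"slide":[0,0,0],"delta_rot":[0,0,0],"fingers":-1},
    {"slide":[0,0,0],"delta_rot":[0,0,0],"fingers":-1},
  ],
  squeeze=40,
)

```text
time_s: 16.55
tcp_pos: [0.571, 0.2403, 0.0493]
eef_rot: [179.9, 0.1, 174.5]
contact_force: [-0.3, 5.2, -0.4]
gripper_width: 0.0164
gripper_force: 34.4
```

Run:
```python
from h import *
c=cam('wrist'); s=r.get_state();np.save('pics/w8.npy',c,allow_pickle=True)
print(s['tcp_pos'],s['gripper_width'],s['gripper_force'],s['contact_force'],s['moment'],proj(c,[[.571,.24,.084]]))
d=cam('side'); q=proj(d,[[.571,.24,.07]])[0].astype(int)
a=cv2.resize(c['im'][120:330,140:420],(400,300)); b=cv2.resize(d['im'][q[1]-30:q[1]+30,q[0]-40:q[0]+40],(400,300),interpolation=2)
cv2.imwrite('pics/w8.png',np.hstack([a,b]))
```

```text
[0.57098821 0.24029275 0.0492892 ] 0.016551504863406473 34.45601320738206 [-1.29803322  5.76530992 -0.99333826] [1.93157047 0.19604094 0.03039504] [[278.9166434  270.92497641]]
```

View pics/w8.png

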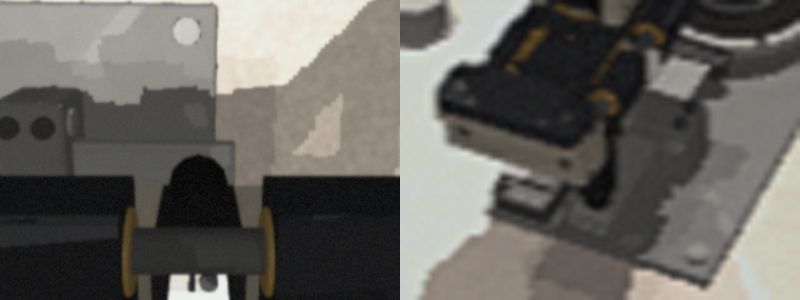

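The knob is between the fingers, with its arc top at crop (200,158), but the 16 mm opening is less than the 24 mm diameter. I'll check the knob's near edge and where the pads are.

Run:
```python
from h import *
k=1.4286
for f,pts in (('w8',[(200/k+140,158/k+120)]),):
    c=np.load(f'pics/{f}.npy',allow_pickle=True).item()
    for z in (.084,.065,.047): print(f,z,onz(c,pts,z).round(4))
g=cv2.cvtColor(c['im'],cv2.COLOR_BGR2GRAY)
for v in range(226,332,6): print(v,g[v,228:332:3].tolist())
c=np.load('pics/w7.npy',allow_pickle=True).item(); g=cv2.cvtColor(c['im'],cv2.COLOR_BGR2GRAY)
print()
for v in range(196,276,5): print(v,g[v,244:316:3].tolist())
print(proj(c,[[.559,.239,.084],[.583,.239,.084],[.559,.239,.047]]))
```

```text
w8 0.084 [[0.5507 0.2424 0.084 ]]
w8 0.065 [[0.5569 0.242  0.065 ]]
w8 0.047 [[0.5628 0.2416 0.047 ]]
226 [84, 84, 84, 84, 84, 83, 81, 84, 87, 84, 82, 82, 84, 87, 85, 86, 82, 81, 84, 87, 98, 101, 99, 102, 96, 85, 122, 123, 121, 123, 121, 118, 119, 123, 115]
232 [84, 87, 86, 86, 87, 83, 86, 88, 86, 85, 86, 87, 85, 49, 6, 11, 16, 8, 15, 15, 18, 80, 101, 101, 100, 87, 126, 123, 120, 121, 123, 119, 117, 116, 117]
238 [87, 87, 88, 89, 87, 86, 90, 87, 87, 86, 86, 46, 4, 5, 7, 16, 16, 6, 12, 12, 17, 0, 10, 78, 87, 85, 118, 116, 124, 121, 121, 124, 122, 122, 138]
244 [25, 21, 75, 88, 88, 88, 85, 88, 86, 88, 79, 2, 14, 8, 17, 13, 12, 15, 4, 20, 6, 1, 5, 26, 89, 91, 121, 119, 117, 125, 124, 121, 62, 18, 24]
250 [22, 18, 60, 82, 87, 87, 85, 86, 84, 29, 17, 6, 16, 17, 12, 20, 18, 13, 11, 16, 11, 13, 13, 9, 24, 54, 95, 97, 96, 97, 96, 94, 36, 3, 14]
256 [20, 12, 54, 88, 88, 88, 86, 87, 68, 16, 15, 9, 12, 16, 8, 4, 19, 17, 14, 17, 20, 17, 13, 14, 15, 19, 85, 87, 87, 86, 88, 85, 28, 8, 19]
262 [8, 13, 49, 87, 87, 86, 85, 82, 30, 3, 20, 15, 11, 8, 7, 19, 10, 18, 17, 19, 14, 12, 11, 12, 7, 10, 58, 82
[... 2823 characters left out ...]
18, 148, 147, 146, 143, 148, 145, 144, 146, 144, 129, 37, 143, 144, 143, 143, 170, 172, 175, 169, 178, 174, 173, 168]
256 [123, 148, 146, 146, 147, 145, 147, 145, 145, 145, 131, 31, 141, 146, 144, 138, 164, 170, 174, 178, 174, 170, 170, 178]
261 [148, 148, 145, 146, 147, 147, 144, 145, 145, 145, 131, 31, 143, 143, 144, 145, 171, 178, 167, 175, 176, 168, 175, 173]
266 [155, 154, 154, 154, 174, 144, 143, 143, 141, 144, 124, 32, 143, 147, 144, 144, 183, 199, 175, 178, 177, 175, 178, 174]
271 [230, 228, 230, 231, 225, 184, 158, 155, 158, 160, 154, 39, 146, 104, 71, 116, 229, 239, 208, 171, 174, 171, 170, 174]
[[277.20353032 211.7002482 ]
 [280.71165407 246.72933382]
 [277.28885288 198.69488892]]
```

play_rows(
  rows=[
    {"slide":[0,0.02,0],"delta_rot":[0,0,0],"fingers":-1},
    {"slide":[0,0.03,0],"delta_rot":[0,0,0],"fingers":-1},
    {"slide":[0,0.03,0],"delta_rot":[0,0,0],"fingers":-1},
    {"slide":[0,0.02,0],"delta_rot":[0,0,0],"fingers":-1},
    {"slide":[0,0,0],"delta_rot":[0,0,0],"fingers":-1},
    {"slide":[0,0,0],"delta_rot":[0,0,0],"fingers":-1},
  ],
)

```text
time_s: 17.4
tcp_pos: [0.572, 0.2519, 0.0492]
eef_rot: [-179.8, -0.0, 174.5]
contact_force: [1.5, -6.2, 1.6]
gripper_width: 0.0165
gripper_force: 35.1
```

play_rows(
  rows=[
    {"slide":[0,0.03,0],"delta_rot":[0,0,0],"fingers":-1},
    {"slide":[0,0.03,0],"delta_rot":[0,0,0],"fingers":-1},
    {"slide":[0,0.03,0],"delta_rot":[0,0,0],"fingers":-1},
    {"slide":[0,0.03,0],"delta_rot":[0,0,0],"fingers":-1},
    {"slide":[0,0,0],"delta_rot":[0,0,0],"fingers":-1},
    {"slide":[0,0,0],"delta_rot":[0,0,0],"fingers":-1},
  ],
)

```text
time_s: 18.15
tcp_pos: [0.5737, 0.2687, 0.0491]
eef_rot: [-179.8, -0.0, 174.5]
contact_force: [3.7, -9.6, 2.3]
gripper_width: 0.0162
gripper_force: 35.3
```

Run:
```python
from h import *
s=r.get_state(); print(s['tcp_pos'],s['contact_force'],s['gripper_width'])
for n in ('side','top','wrist'):
    c=cam(n); np.save(f'pics/f_{n}.npy',c,allow_pickle=True)
    q=proj(c,[[.609,.2335,.03],[.600,.2330,.03],[.613,.2339,.03]]); print(n,q.round(1).tolist())
    g=cv2.cvtColor(c['im'],cv2.COLOR_BGR2GRAY); u,v=q[0].round().astype(int)
    if n!='top' :
        H,W=(9,16) if n=='side' else (24,34)
        for y in range(max(0,v-H),min(420,v+H),1 if n=='side' else 4): print(y,u-W,g[y,u-W:u+W:1 if n=='side' else 2].tolist())
```

```text
[0.57369451 0.26872539 0.04914155] [ 3.67643792 -9.55754884  2.30374447] 0.016220107863303603
side [[239.9, 256.9], [242.9, 257.5], [238.5, 256.7]]
248 224 [32, 33, 33, 35, 37, 30, 33, 32, 34, 33, 33, 32, 34, 34, 29, 25, 27, 28, 23, 42, 58, 55, 59, 68, 64, 34, 22, 20, 28, 45, 67, 106]
249 224 [36, 32, 33, 33, 33, 30, 31, 30, 33, 34, 36, 32, 32, 31, 34, 26, 26, 27, 27, 36, 45, 54, 49, 53, 60, 44, 18, 22, 46, 62, 68, 74]
250 224 [33, 31, 33, 32, 33, 32, 32, 31, 34, 32, 31, 34, 35, 35, 32, 27, 28, 27, 26, 25, 39, 49, 46, 51, 60, 52, 24, 40, 65, 77, 72, 69]
251 224 [32, 33, 31, 35, 33, 34, 32, 32, 32, 31, 35, 33, 31, 29, 32, 32, 30, 29, 26, 24, 35, 48, 43, 42, 38, 29, 29, 55, 76, 76, 70, 70]
252 224 [27, 32, 34, 32, 33, 35, 33, 34, 33, 34, 34, 34, 32, 45, 56, 49, 32, 29, 29, 24, 28, 43, 46, 30, 20, 26, 48, 72, 74, 71, 70, 69]
253 224 [24, 26, 25, 28, 31, 31, 34, 34, 48, 62, 55, 37, 32, 37, 42, 41, 31, 29, 25, 20, 32, 56, 59, 31, 20, 20, 40, 65, 72, 70, 71, 72]
254 224 [39, 27, 26, 23, 24, 27, 25, 23, 36, 42, 36, 35, 35, 35, 32, 35, 33, 27, 21, 29, 47, 70, 67, 24, 14, 25, 42, 62, 70, 70, 
[... 2686 characters left out ...]
, 28, 26, 25, 22, 24, 21, 27, 15, 29, 17, 47, 79, 70, 55, 44, 43, 45, 45, 46, 46, 44, 46, 49, 47, 46, 46, 46, 44, 39, 44]
298 197 [27, 26, 23, 23, 25, 17, 23, 23, 19, 20, 22, 18, 22, 20, 53, 83, 67, 52, 43, 47, 46, 41, 44, 44, 46, 47, 49, 48, 43, 44, 47, 47, 50, 48]
302 197 [24, 20, 20, 23, 19, 26, 20, 19, 19, 29, 23, 21, 24, 14, 50, 84, 67, 52, 46, 45, 42, 47, 46, 48, 47, 49, 45, 46, 46, 43, 49, 48, 44, 48]
306 197 [25, 26, 25, 16, 25, 16, 21, 17, 6, 15, 21, 21, 19, 21, 52, 78, 68, 51, 43, 44, 46, 48, 48, 44, 47, 48, 45, 44, 45, 46, 45, 44, 45, 45]
310 197 [21, 18, 29, 24, 23, 22, 21, 20, 28, 24, 22, 21, 23, 15, 51, 78, 69, 54, 46, 44, 42, 42, 47, 41, 43, 43, 41, 45, 44, 42, 43, 44, 48, 50]
```

Run:
```python
from h import *
a=np.radians(84.2); ax=np.array([np.cos(a),np.sin(a),0]); lx=np.array([np.sin(a),-np.cos(a),0]); S=np.array([.5518,.043,0])
w=np.load('pics/w6.npy',allow_pickle=True).item()
for n,uv in [('shoe L',(258,207)),('shoe R',(277,207)),('guideL',(335,207)),('guideR',(380,207))]:
    print(n,((onz(w,[np.array(uv)/1.4],.04)[0]-S)@ax).round(4))
D=np.arange(.055,.125,.002)
for f0,f1 in (('side0','f_side'),('top0','f_top')):
  for f in (f0,f1):
    c=np.load(f'pics/{f}.npy',allow_pickle=True).item(); g=cv2.cvtColor(c['im'],cv2.COLOR_BGR2GRAY).astype(np.float32)
    pr=0
    for l in (-.006,-.003,0,.003,.006):
        q=proj(c,[S+ax*d+lx*l+[0,0,.036] for d in D]).astype(np.float32); pr=pr+cv2.remap(g,q[:,0],q[:,1],1).ravel()/5
    print(f,pr.astype(int).tolist())
print((D*1000).astype(int).tolist())
```

```text
shoe L 0.0649
shoe R 0.0773
guideL 0.1153
guideR 0.1449
side0 [105, 139, 143, 105, 66, 48, 53, 62, 65, 64, 62, 66, 89, 123, 144, 148, 147, 145, 144, 144, 145, 145, 145, 145, 145, 144, 141, 133, 124, 120, 119, 119, 119, 120, 120]
f_side [109, 146, 157, 131, 101, 83, 75, 69, 62, 58, 58, 58, 58, 60, 66, 80, 91, 82, 62, 51, 56, 66, 70, 69, 67, 67, 89, 120, 131, 130, 127, 126, 126, 126, 126]
top0 [118, 88, 51, 30, 32, 44, 55, 59, 63, 75, 100, 125, 134, 138, 138, 138, 137, 137, 137, 138, 138, 138, 137, 137, 138, 138, 137, 134, 128, 108, 92, 95, 101, 107, 107]
f_top [120, 100, 92, 92, 99, 102, 102, 102, 102, 102, 103, 104, 104, 100, 82, 59, 36, 27, 29, 46, 56, 58, 63, 73, 102, 124, 133, 134, 130, 111, 95, 94, 98, 104, 104]
[55, 57, 59, 61, 63, 65, 67, 69, 71, 73, 75, 77, 79, 81, 83, 85, 87, 89, 91, 93, 95, 97, 99, 101, 103, 105, 107, 109, 111, 113, 115, 117, 119, 121, 123]
```

The shoe's edge shows 28.0 mm of travel in both fixed views. The line needs about 30 mm, so I'll pull 2 mm more.

play_rows(
  rows=[
    {"slide":[0,0.015,0],"delta_rot":[0,0,0],"fingers":-1},
    {"slide":[0,0,0],"delta_rot":[0,0,0],"fingers":-1},
    {"slide":[0,0,0],"delta_rot":[0,0,0],"fingers":-1},
    {"slide":[0,0,0],"delta_rot":[0,0,0],"fingers":-1},
    {"slide":[0,0,0],"delta_rot":[0,0,0],"fingers":-1},
    {"slide":[0,0,0],"delta_rot":[0,0,0],"fingers":-1},
  ],
)

```text
time_s: 19.05
tcp_pos: [0.5739, 0.2708, 0.0492]
eef_rot: [-179.8, -0.1, 174.5]
contact_force: [4.3, -9.6, 2.0]
gripper_width: 0.0166
gripper_force: 35.3
```

Run:
```python
from h import *
a=np.radians(84.2); ax=np.array([np.cos(a),np.sin(a),0]); lx=np.array([np.sin(a),-np.cos(a),0]); S=np.array([.5518,.043,0])
D=np.arange(.055,.125,.0005); s=r.get_state(); print(s['tcp_pos'],s['contact_force'],s['gripper_force'],s['time_s'])
for n,th in (('side',95),('top',100)):
  for c in (np.load(f'pics/{n}0.npy',allow_pickle=True).item(),cam(n)):
    g=cv2.cvtColor(c['im'],cv2.COLOR_BGR2GRAY).astype(np.float32); pr=0
    for l in (-.006,-.003,0,.003,.006):
        q=proj(c,[S+ax*d+lx*l+[0,0,.036] for d in D]).astype(np.float32); pr=pr+cv2.remap(g,q[:,0],q[:,1],1).ravel()/5
    k=[D[i]*1000 for i in range(10,len(D)-1) if pr[i]<th<=pr[i+1]]; print(n,np.round(k,1),'min',D[10+np.argmin(pr[10:])]*1000)
    if n=='top': # spool disc position: grey flange top
        q=proj(c,[S+[0,0,.096]])[0]; u,v=q.round().astype(int); print(q,g[v-14:v+15:2,u].astype(int),g[v,u-14:u+15:2].astype(int))
```

```text
[0.5739192  0.27075835 0.04915036] [ 4.26820261 -9.63287224  1.99937685] 35.3209538667943 19.05
side [79.] min 65.0
side [ 86.  109.5] min 95.50000000000003
top [ 74.5 118.5] min 61.00000000000001
[286.30652555 214.54902098] [104  22  27  26  26  38 130  59  44  28  30  27  27  28  23] [35 24 29 28 25 13 34 59 44 25 26 23 29 24 81]
top [ 62.5 104.5 119. ] min 91.00000000000003
[286.30652555 214.54902098] [108  30 104 104 107  40 131  58 104 105 109  40  30  29  21] [ 35  30  21 106 103 103  87  58  52 105 105 106  68  21  86]
```

```bash
python3 -c "
from plant import r
print(r.close_job())"
```

```text
the job is handed in; nothing more can be done
None
```

I handed the job in at about 19 s: the full spool sits on the turntable over the spindle, and the gripper holds the brake knob at about 30 mm of travel against a measured 30 mm to the line; the gripper hid the pointer at the end, so I took the travel from the brake shoe, and no verdict came back.

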